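# Take the charged battery out of its push-to-release dock

## Robot

A 7-joint arm with a two-finger parallel gripper is mounted at the origin on the work surface. World frame = base frame: x ahead of the robot, y to its left, z up, the work surface at z = 0. Lengths are in m, angles in rad, forces in N, time in s.
With the tool pointing down it reaches from about 0.35 to 0.9 m from the base axis. Payload 19.9 kg.
Tool frame: the origin (TCP) lies on the centre line of the jaws, within the pads' length; the fingertips stand 8 mm ahead of it and the grasp point (between the pads) lies 11 mm behind it (bot.nose_length is the z of the fingertips in the tool frame, in m); z points along the fingers, y is the direction in which the jaws open and shut (so a half turn about z gives the same grasp; the last joint's range is limited). The gripper opens to 94 mm and grips with 3 to 60 N. Pads are 16 mm wide; open, the fingers measure 119 mm over their backs; the gripper's body (75 mm by 177 mm) begins 78 mm behind the grasp point.
Start: joints at [-1.252, 0.417, -0.01, 1.614, 0.005, 1.111, -0.053], TCP at [0.221, 0.585, 0.213] pointing down, gripper open.
Joint ranges: [-2.81, 2.81], [-0.39, 2.02], [-1.27, 1.25], [0.06, 2.57], [-1.19, 4.33], [0.19, 2], [-2.82, 2.82]. Speed limits (rad/s): [1.89, 1.89, 2.39, 2.39, 3.01, 3.01, 3.01].

## Interface

Orientations are given as a rotation vector (axis times angle).
In Python, from workcell import state, cams, bot gives the robot as it stands. The module is installed in compiled form; this text tells all that it offers.
- The arm moves only by the tool carry_out, never from a script. Its argument "rows" is a list of rows, each an object of numbers: "dx", "dy", "dz": the shift along the tool's x, y, z in m; "wx", "wy", "wz": the turn, a rotation vector about the tool's x, y, z in degrees; "claw": the opening, from -1 (shut) to 1 (fully open), so that 0 is half open. A call has 1 to 20 rows; each row is the pose to reach, as a shift and turn from the pose commanded when the call began, along the tool's axes at that moment; what a row does not reach only later rows make up. A row lasts 1/12 s, in which the tool goes at most 41.7 mm and 7.16 degrees, less where a joint would pass 70% of its speed; a pose out of reach is approached as far as the arm can. A call with a gripper value outside its range is refused whole. The fingers move at their own pace and stop on an object; the grip force is fixed at half the most. Time passes only in rows, so rows that repeat a pose let the fingers close. It gives the time, the measured TCP pose, the force and the opening at its end, in the units of the state.
- state(): the state, without advancing time (a new reading comes with each control period).
- cams.snapshot(name): name is "scene" or "top" or "wrist"; returns a dict with "img" (420x560x3 uint8, red, green, blue), "mtx" (3x3 intrinsics, pixels), "R" (3x3) and "t" (3): a world point X has camera coordinates R X + t. Camera axes: x right, y down, z forward; pixel columns grow to the right and rows downward; lengths in m; the calibration is good to about 2 mm. A picture is of the moment at which its call begins. There is no depth.
- bot.finish_job(): hands the job in, once; it reports no verdict.
The state is a dict: "time": time; "joints": joint angles; "dq": joint speeds; "effort": joint torques, N m; "tool_pos": TCP position; "tool_rot": TCP orientation; "ft_force": force on the tool from outside, world axes, zero at the start; "torque": the same for the moment, N m; "grip_width": opening from 0.0 (shut) to 1.0 (fully open).
Only numpy, scipy, OpenCV 4.12 (cv2) and the standard library are available. Lean on these libraries where they do the work, as an engineer would, in place of code of your own. Each camera call takes 0.05 s, during which the arm holds its last target. There are 200 camera calls.

## Task

The battery pack in the dock with the green lamp is charged: press it down into its dock until the latch lets go and it springs up, then grasp it, lift it out and set it down (do not drop it) upright on the floor of the empty compartment of the wooden caddy. Leave the battery in the red-lamp dock latched where it is, and do not disturb the flower pot or the other things on the bench.

Things in the scene. Friction and masses are not known exactly. Their poses are not given: they have to be found in the camera images.
- dock_green: grey plastic charging dock, 116 (x) x 104 (y) x 98 mm high, fixed. Origin: centre of its underside. A well 65 (x) x 49 (y) mm in its flat top holds a battery pack. Latched, the pack's centre is 67 mm above the dock's origin; its shoulder is level with the dock's top, only the sloping 12 mm stand proud. Green lamp dome, 16 mm wide, 5 mm high, on its top 45 mm towards -x.
- dock_red: grey plastic charging dock, 116 (x) x 104 (y) x 98 mm high, fixed. Origin: centre of its underside. A well 65 (x) x 49 (y) mm in its flat top holds a battery pack. Latched, the pack's centre is 67 mm above the dock's origin; its shoulder is level with the dock's top, only the sloping 12 mm stand proud. Lamp as on the other dock, but red.
- pack_green_mid (a point): the charged (green lamp) battery pack, orange with a black panel on top, 60 (x) x 44 (y) x 86 mm tall, 0.25 kg, loose in its dock, axes along the dock's. Point: its centre, half-way up; z up the pack. The lowest 74 mm have straight sides; above, the long (y) sides slope in at 45 degrees to a flat top 60 x 20 mm, too sloped to grip. Sprung up, 40 mm of straight side stand above the dock and 34 mm remain in the well.
- pack_red_mid (a point): the still charging (red lamp) battery pack, orange with a black panel on top, 60 (x) x 44 (y) x 86 mm tall, 0.25 kg, loose in its dock, axes along the dock's. Point: its centre, half-way up; z up the pack. Same shape as the other; leave it alone.
- lift_green (a joint): height of the spring platform under the pack in the green-lamp dock, m: 0 latched, negative pressed in, 0.040 sprung up. Pressing the pack 8 to 10 mm straight down trips the latch (lets go at 5 to 7 mm, solid stop at 12 mm, 3 to 7 N: a light force stop may halt too early). Once the finger is taken away the pack rises by itself within 2 s and stays up.
- lift_red (a joint): height of the spring platform under the pack in the red-lamp dock, m: 0 latched, negative pressed in, 0.040 sprung up. 
- bay (a point): centre of the floor of the empty compartment of the open wooden caddy, which is fixed to the bench: caddy 250 mm (x) by 170 mm (y), walls 50 mm high and 6 mm thick, floor 6 mm above the bench. The compartment is 116 mm (x) by 158 mm (y) inside, the half of the caddy on its -x side. Axes are the caddy's; z up.
- pot: small terracotta flower pot, 84 mm wide, 75 mm tall, standing in the caddy's other compartment; leave it. Origin: centre of its underside.
- cultivator: steel three-tined hand cultivator with wooden handle, 275 mm long, lying on the bench; leave it. Origin near the middle of its length, x towards the tines.
- trowel: aluminium trowel with green handle, 290 mm long, lying on the bench; leave it. Origin near the middle of its length, x towards the blade.
- saucer: brown ceramic saucer, 140 mm wide, 25 mm high; leave it. Origin: centre of its underside.
- sprayer: blue plastic pump sprayer, 130 mm wide, 255 mm tall, standing to the right of the work; leave it. Origin: centre of its underside.
There are look-alikes about, which are no part of the job. What is shaped like the part that bears pack_green_mid but blue or turquoise is not meant.

How it is judged:
On the way, in this order (a step that is already met when the one before it is completed fails the run):
1. the charged pack is pressed down in its dock (value of joint lift_green below -0.004 m and horizontal distance between pack_green_mid and dock_green below 0.005 m), for 0.02 s.
2. it has sprung up by itself on the dock's spring (value of joint lift_green above 0.032 m and horizontal distance between pack_green_mid and dock_green below 0.008 m), for 0.1 s.
3. it is lifted clear of the dock (z of pack_green_mid in the frame of dock_green above 0.143 m), for 0.05 s.
At the end, for the whole second after the job is handed in: The charged pack stands upright (within 0.08 rad) and still on the floor of the caddy's empty compartment (within 4 mm), anywhere in it, at any yaw; the red-lamp pack is latched in its dock (platform within 5 mm, pack moved under 10 mm); the pot has moved under 30 mm (x of pack_green_mid in the frame of bay between -0.056 and 0.056 m and y of pack_green_mid in the frame of bay between -0.077 and 0.077 m and z of pack_green_mid in the frame of bay between 0.039 and 0.047 m and angle between pack_green_mid's own z axis and vertical below 0.08 rad and linear speed of pack_green below 0.02 m/s and value of joint lift_red between -0.005 and 0.005 m and distance of pack_red_mid from where it was at the start of the episode below 0.01 m and distance of pot from where it was at the start of the episode below 0.03 m); the robot touches nothing.
It fails at once if the charging pack (red lamp) is pressed, released or moved (value of joint lift_red above 0.008 m or value of joint lift_red below -0.004 m or distance of pack_red_mid from where it was at the start of the episode above 0.012 m).
It fails at once if the charged pack is dropped (falls freely more than about 20 mm) (linear speed of pack_green above 0.6 m/s and contact force between the fingers and pack_green below 0.1 N).
It fails at once if the pot, cultivator, trowel, saucer or sprayer is moved by more than 30 mm (distance of any of pot, cultivator, trowel, saucer, sprayer from where it was at the start of the episode above 0.03 m).
It also fails if it takes over 53 s, if anything falls off the work surface, if the arm or the gripper's body presses on something with over 40 N, if the wrist force passes 120 N, or if a joint passes its speed limit or range.

## Working session

There is one attempt and no reset: what is moved stays moved. The work goes in short steps, Python scripts to look and compute and a tool call to move; the robot and the scene stay as the last step left them, time stands still between calls to the robot, and variables do not carry over. Pictures are saved under pics/ and viewed, on a budget of 10 in all, crops included, one or two more only if the job needs it, and the job is handed in when it is done.

Besides the shell and the picture viewer there is one more tool, called after "Emit:" by a JSON object that holds its "fn" and its "kwargs". carry_out: Moves the arm, as the interface text tells. Its arguments: {"type":"object","properties":{"rows":{"type":"array","items":{"type":"object","properties":{"dx":{"type":"number"},"dy":{"type":"number"},"dz":{"type":"number"},"wx":{"type":"number"},"wy":{"type":"number"},"wz":{"type":"number"},"claw":{"type":"number"}}}}},"required":["rows"]}

```bash
mkdir -p pics && python3 - <<'E'
from workcell import state,cams,bot
import cv2,numpy as np
s=state();print({k:np.round(s[k],3) for k in('time','tool_pos','tool_rot','ft_force','grip_width')},bot.nose_length)
for n in('scene','top'):
    d=cams.snapshot(n);cv2.imwrite(f'pics/{n}0.png',d['img'][:,:,::-1]);np.savez(f'{n}0.npz',**d)
    print(n,d['mtx'].round(1).tolist(),(-d['R'].T@d['t']).round(3),d['R'].round(2).tolist())
E
```

```text
{'time': np.float64(0.0), 'tool_pos': array([0.221, 0.584, 0.213]), 'tool_rot': array([-5.640e-01, -3.091e+00,  2.000e-03]), 'ft_force': array([ 0.559, -0.149,  0.024]), 'grip_width': np.float64(1.001)} 0.008
scene [[455.7, 0.0, 277.3], [0.0, 455.7, 212.5], [0.0, 0.0, 1.0]] [ 1.178 -0.569  1.041] [[0.62, 0.78, -0.0], [0.58, -0.47, -0.66], [-0.52, 0.41, -0.75]]
top [[473.5, 0.0, 274.1], [0.0, 473.5, 210.1], [0.0, 0.0, 1.0]] [ 0.323 -0.017  1.42 ] [[0.02, -1.0, 0.0], [-0.99, -0.02, -0.15], [0.15, -0.0, -0.99]]
```

View pics/scene0.png

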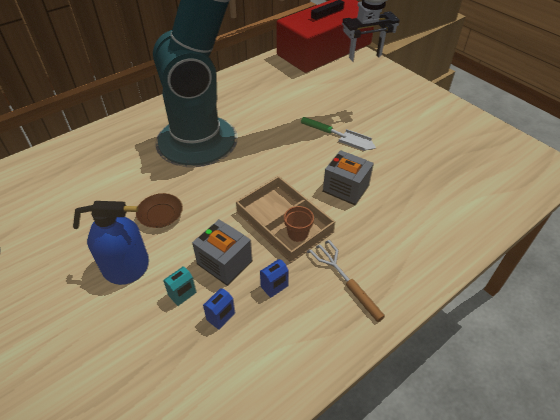

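View pics/top0.png

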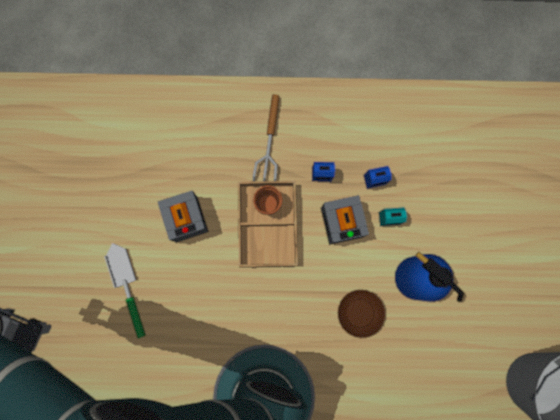

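The wanted pack is the orange one in the green-lamp dock, at scene (222,243) and top (346,219).

These could be mistaken for it:
- Orange pack in the red-lamp dock: scene (347,165), top (182,215).
- Blue pieces: scene (219,308) and (275,277).
- Turquoise piece: scene (180,286).

Next I'll measure and check the choice in one close crop.

```bash
cat > h.py <<'E'
import numpy as np,cv2
def load(n): return dict(np.load(n))
def ray(d,uv,z):
    uv=np.atleast_2d(np.asarray(uv,float)); r=np.c_[uv,np.ones(len(uv))]@np.linalg.inv(d['mtx']).T@d['R']
    c=-d['R'].T@d['t']; return c+r*((z-c[2])/r[:,2])[:,None]
def proj(d,X):
    p=(np.atleast_2d(X)@d['R'].T+d['t'])@d['mtx'].T; return p[:,:2]/p[:,2:]
def hsv(d): return cv2.cvtColor(d['img'],cv2.COLOR_RGB2HSV)
def blob(m,roi):
    k=np.zeros_like(m); x0,y0,x1,y1=roi; k[y0:y1,x0:x1]=m[y0:y1,x0:x1]
    cs,_=cv2.findContours(k,cv2.RETR_EXTERNAL,cv2.CHAIN_APPROX_NONE); return max(cs,key=cv2.contourArea)
E
python3 - <<'E'
from h import *
rois={'top':(315,190,375,250),'scene':(190,215,255,285)}
tiles=[]
for n,r in rois.items():
    d=load(n+'0.npz');H=hsv(d)
    g=cv2.inRange(H,(45,120,90),(75,255,255)); o=cv2.inRange(H,(5,150,60),(22,255,255))
    gray=cv2.inRange(H,(0,0,70),(179,90,255))
    for nm,m,z in(('lamp',g,.100),('orange',o,.104)):
        c=blob(m,r);M=cv2.moments(cv2.convexHull(c));uv=(M['m10']/M['m00'],M['m01']/M['m00'])
        print(n,nm,np.round(uv,1),cv2.contourArea(c),ray(d,uv,z).round(4))
        if nm=='orange':
            b=cv2.minAreaRect(ray(d,c[:,0],z)[:,:2].astype(np.float32));print('  rect',b)
    x0,y0,x1,y1=r;tiles.append(cv2.resize(d['img'][y0:y1,x0:x1],(390,420),interpolation=cv2.INTER_CUBIC))
# caddy rim corners (top) z=.05
d=load('top0.npz')
for uv in((239,183),(296,182),(297,267),(239,268)):print('caddy',ray(d,uv,.05).round(3))
cv2.imwrite('pics/crop.png',np.hstack(tiles)[:,:,::-1])
x0,y0,x1,y1=225,170,310,280
E
```

```text
top lamp [349.9 233.5] 24.5 [[ 0.4604 -0.2335  0.1   ]]
top orange [345.7 218.2] 309.5 [[ 0.5031 -0.2214  0.104 ]]
  rect ((0.5035203695297241, -0.2213786244392395), (0.061697591096162796, 0.0444045253098011), 13.487622261047363)
scene lamp [208.2 231.1] 17.5 [[ 0.4612 -0.2344  0.1   ]]
scene orange [220.3 240.2] 326.5 [[ 0.5098 -0.228   0.104 ]]
  rect ((0.5082545876502991, -0.22836388647556305), (0.0694921538233757, 0.04501817747950554), 13.834064483642578)
caddy [[0.61  0.084 0.05 ]]
caddy [[ 0.616 -0.084  0.05 ]]
caddy [[ 0.367 -0.089  0.05 ]]
caddy [[0.361 0.078 0.05 ]]
```

View pics/crop.png

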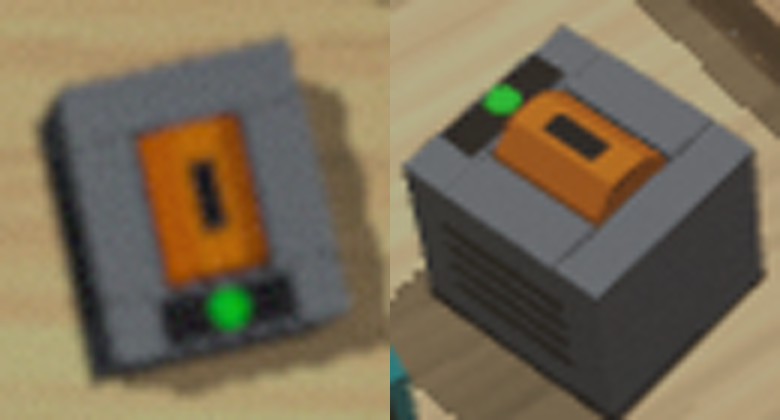

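The crop confirms the choice: green lamp at the -x end and an orange pack latched in the well. Next I'll cross-check the dock centre from its top-face corners and compute the tool-frame shift.

```bash
cat >> h.py <<'E'
from scipy.spatial.transform import Rotation as Ro
def rel(s,target,yaw_deg):
    """shift/turn in tool axes to reach target TCP pointing down with tool y along world yaw+90 (mod 180)"""
    R=Ro.from_rotvec(s['tool_rot']); out=[]
    for k in(0,180):
        T=Ro.from_euler('z',yaw_deg+k,degrees=True)*Ro.from_euler('x',180,degrees=True)
        out.append((R.inv()*T).as_rotvec(degrees=True).round(2).tolist())
    return (R.inv().apply(np.array(target)-s['tool_pos'])*1000).round(1), out
E
python3 - <<'E'
from h import *
from workcell import state
def q(n,pts,z):
    P=ray(load(n),pts,z);c=P.mean(0);L=np.roll(P,-1,0)-P
    print(n,c.round(4),np.linalg.norm(L,axis=1).round(4),np.degrees(np.arctan2(L[:,1],L[:,0])).round(1))
q('scene0.npz',[(192.5,242.5),(218.3,219.2),(250.8,240.3),(224.7,264.7)],.098)
t=lambda x,y:(315+x/6.5,190+y/7)
q('top0.npz',[t(62,92),t(288,38),t(350,315),t(113,378)],.098)
q('top0.npz',[(239,183),(296,182),(297,267),(239,268)],.05)
s=state();print(rel(s,(.5035,-.222,.200),14))
d=load('top0.npz');print('sprayer',ray(d,(425,278),.2),ray(d,(455,297),.2))
E
```

```text
scene0.npz [ 0.5103 -0.2251  0.098 ] [0.1006 0.1172 0.0997 0.114 ] [ 104.4   12.8  -77.5 -166.8]
top0.npz [ 0.5009 -0.224   0.098 ] [0.1016 0.1152 0.1058 0.1175] [ -76.4 -167.2  104.8   10.8]
top0.npz [ 0.4883 -0.0026  0.05  ] [0.1683 0.2494 0.1667 0.2491] [ -88.  -178.8   91.9    1.6]
(array([-549.4, -654.7,   13.7]), [[-0.02, 0.08, 145.33], [-0.06, -0.01, -34.67]])
sprayer [[ 0.3392047  -0.40824302  0.2       ]] [[ 0.29263737 -0.48304245  0.2       ]]
```

Emit:
{"fn": "carry_out", "kwargs": {"rows": [{"dx": -0.549, "dy": -0.655, "dz": 0.014, "wz": 145.8, "claw": -1}, {"dx": -0.549, "dy": -0.655, "dz": 0.014, "wz": 145.8, "claw": -1}, {"dx": -0.549, "dy": -0.655, "dz": 0.014, "wz": 145.8, "claw": -1}, {"dx": -0.549, "dy": -0.655, "dz": 0.014, "wz": 145.8, "claw": -1}, {"dx": -0.549, "dy": -0.655, "dz": 0.014, "wz": 145.8, "claw": -1}, {"dx": -0.549, "dy": -0.655, "dz": 0.014, "wz": 145.8, "claw": -1}, {"dx": -0.549, "dy": -0.655, "dz": 0.014, "wz": 145.8, "claw": -1}, {"dx": -0.549, "dy": -0.655, "dz": 0.014, "wz": 145.8, "claw": -1}, {"dx": -0.549, "dy": -0.655, "dz": 0.014, "wz": 145.8, "claw": -1}, {"dx": -0.549, "dy": -0.655, "dz": 0.014, "wz": 145.8, "claw": -1}, {"dx": -0.549, "dy": -0.655, "dz": 0.014, "wz": 145.8, "claw": -1}, {"dx": -0.549, "dy": -0.655, "dz": 0.014, "wz": 145.8, "claw": -1}, {"dx": -0.549, "dy": -0.655, "dz": 0.014, "wz": 145.8, "claw": -1}, {"dx": -0.549, "dy": -0.655, "dz": 0.014, "wz": 145.8, "claw": -1}, {"dx": -0.549, "dy": -0.655, "dz": 0.014, "wz": 145.8, "claw": -1}, {"dx": -0.549, "dy": -0.655, "dz": 0.014, "wz": 145.8, "claw": -1}, {"dx": -0.549, "dy": -0.655, "dz": 0.014, "wz": 145.8, "claw": -1}, {"dx": -0.549, "dy": -0.655, "dz": 0.014, "wz": 145.8, "claw": -1}, {"dx": -0.549, "dy": -0.655, "dz": 0.014, "wz": 145.8, "claw": -1}, {"dx": -0.549, "dy": -0.655, "dz": 0.014, "wz": 145.8, "claw": -1}]}}

```text
schema error: expected keys dx, dy, dz, wx, wy, wz, claw
```

```bash
python3 - <<'E'
from h import *
from workcell import state
s=state();print(s['time'],s['tool_pos'],s['joints'].round(3) if hasattr(s['joints'],'round') else s['joints'],s['ft_force'],s['grip_width']);print(rel(s,(.5045,-.223,.200),13.5))
E
```

```text
0.1 [0.22053987 0.58446547 0.21291798] [-1.251  0.418 -0.01   1.614  0.005  1.111 -0.053] [-0.08587008 -0.08979602 -0.10616063] 0.9966886422180418
(array([-550.7, -655.2,   13.7]), [[-0.02, 0.08, 145.83], [-0.06, -0.01, -34.17]])
```

All seven keys are required in every row.

Emit:
{"fn": "carry_out", "kwargs": {"rows": [{"dx": -0.55, "dy": -0.655, "dz": 0.014, "wx": 0, "wy": 0, "wz": 145.8, "claw": -1}, {"dx": -0.55, "dy": -0.655, "dz": 0.014, "wx": 0, "wy": 0, "wz": 145.8, "claw": -1}, {"dx": -0.55, "dy": -0.655, "dz": 0.014, "wx": 0, "wy": 0, "wz": 145.8, "claw": -1}, {"dx": -0.55, "dy": -0.655, "dz": 0.014, "wx": 0, "wy": 0, "wz": 145.8, "claw": -1}, {"dx": -0.55, "dy": -0.655, "dz": 0.014, "wx": 0, "wy": 0, "wz": 145.8, "claw": -1}, {"dx": -0.55, "dy": -0.655, "dz": 0.014, "wx": 0, "wy": 0, "wz": 145.8, "claw": -1}, {"dx": -0.55, "dy": -0.655, "dz": 0.014, "wx": 0, "wy": 0, "wz": 145.8, "claw": -1}, {"dx": -0.55, "dy": -0.655, "dz": 0.014, "wx": 0, "wy": 0, "wz": 145.8, "claw": -1}, {"dx": -0.55, "dy": -0.655, "dz": 0.014, "wx": 0, "wy": 0, "wz": 145.8, "claw": -1}, {"dx": -0.55, "dy": -0.655, "dz": 0.014, "wx": 0, "wy": 0, "wz": 145.8, "claw": -1}, {"dx": -0.55, "dy": -0.655, "dz": 0.014, "wx": 0, "wy": 0, "wz": 145.8, "claw": -1}, {"dx": -0.55, "dy": -0.655, "dz": 0.014, "wx": 0, "wy": 0, "wz": 145.8, "claw": -1}, {"dx": -0.55, "dy": -0.655, "dz": 0.014, "wx": 0, "wy": 0, "wz": 145.8, "claw": -1}, {"dx": -0.55, "dy": -0.655, "dz": 0.014, "wx": 0, "wy": 0, "wz": 145.8, "claw": -1}, {"dx": -0.55, "dy": -0.655, "dz": 0.014, "wx": 0, "wy": 0, "wz": 145.8, "claw": -1}, {"dx": -0.55, "dy": -0.655, "dz": 0.014, "wx": 0, "wy": 0, "wz": 145.8, "claw": -1}, {"dx": -0.55, "dy": -0.655, "dz": 0.014, "wx": 0, "wy": 0, "wz": 145.8, "claw": -1}, {"dx": -0.55, "dy": -0.655, "dz": 0.014, "wx": 0, "wy": 0, "wz": 145.8, "claw": -1}, {"dx": -0.55, "dy": -0.655, "dz": 0.014, "wx": 0, "wy": 0, "wz": 145.8, "claw": -1}, {"dx": -0.55, "dy": -0.655, "dz": 0.014, "wx": 0, "wy": 0, "wz": 145.8, "claw": -1}]}}

```text
time: 1.77
tool_pos: [0.497, -0.2033, 0.1997]
tool_rot: [3.112, 0.431, 0.0]
ft_force: [0.8, 0.8, 0.9]
grip_width: 0.004
```

```bash
python3 - <<'E'
from h import *
from workcell import state
s=state();print(s['time'],s['tool_pos'],np.round(s['joints'],3),s['ft_force'],s['grip_width']);print(rel(s,(.5045,-.223,.200),13.5))
E
```

```text
1.7667 [ 0.49699889 -0.20327282  0.1997417 ] [-0.333  0.361  0.822  1.869 -0.305  1.041 -0.682] [0.80951644 0.80661941 0.89891111] 0.003794857008018308
(array([ 1.9, 21. , -0.3]), [[0.0, -0.01, 2.28], [0.02, 0.01, -177.72]])
```

Emit:
{"fn": "carry_out", "kwargs": {"rows": [{"dx": 0.002, "dy": 0.021, "dz": 0, "wx": 0, "wy": 0, "wz": 2.3, "claw": -1}, {"dx": 0.002, "dy": 0.021, "dz": 0, "wx": 0, "wy": 0, "wz": 2.3, "claw": -1}, {"dx": 0.002, "dy": 0.021, "dz": 0, "wx": 0, "wy": 0, "wz": 2.3, "claw": -1}, {"dx": 0.002, "dy": 0.021, "dz": 0, "wx": 0, "wy": 0, "wz": 2.3, "claw": -1}]}}

```text
time: 2.1
tool_pos: [0.5041, -0.2204, 0.1995]
tool_rot: [-3.118, -0.379, 0.001]
ft_force: [0.6, -0.0, -0.2]
grip_width: 0.003
```

```bash
python3 - <<'E'
from h import *
from workcell import state,cams
s=state();print(s['time'],s['tool_pos'],rel(s,(.5045,-.223,.200),13.5))
d=cams.snapshot('wrist');np.savez('w1.npz',**d);cv2.imwrite('pics/w1.png',d['img'][:,:,::-1])
print((-d['R'].T@d['t']).round(3),proj(d,[[.5045,-.223,.11],s['tool_pos']]))
H=hsv(d);o=cv2.inRange(H,(5,150,60),(22,255,255));c=blob(o,(0,0,560,420))
for z in(.098,.110):
    print(z,cv2.minAreaRect(ray(d,c[:,0],z)[:,:2].astype(np.float32)))
g=cv2.inRange(H,(45,120,90),(75,255,255))
if g.any():
    c=blob(g,(0,0,560,420));print('lamp',ray(d,c[:,0].mean(0),.1).round(4))
E
```

```text
2.1 [ 0.50412625 -0.22037151  0.19950556] (array([-0.3,  2.6, -0.5]), [[-0.03, 0.04, 0.35], [-0.06, -0.05, -179.65]])
[ 0.577 -0.202  0.371] [[281.43392764 214.25622539]
 [278.09370994 264.08954886]]
0.098 ((0.5051511526107788, -0.2228390872478485), (0.06682547181844711, 0.044515274465084076), 12.879611015319824)
0.11 ((0.5083338618278503, -0.22191259264945984), (0.06388328224420547, 0.042555373162031174), 12.879615783691406)
lamp [[ 0.4599 -0.2306  0.1   ]]
```

View pics/w1.png

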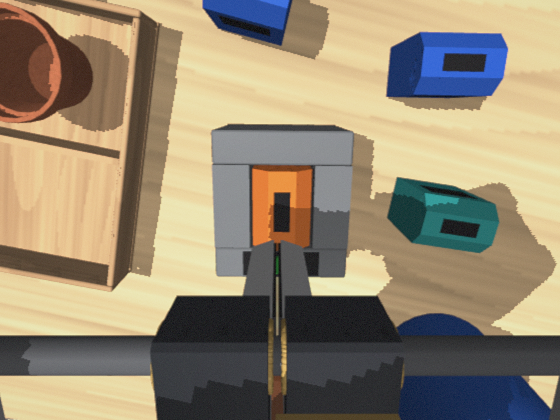

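The wrist view shows the pack centred laterally under the jaws, at columns 250 to 312 against a predicted 281. The far edge of the dock is at row 133. I'll check x from that edge before going down.

```bash
python3 - <<'E'
from h import *
d=load('w1.npz');a=np.radians(13.5);ex=np.array([np.cos(a),np.sin(a)])
g=d['img'].astype(int).sum(2)[:,275:290].mean(1)
print([(r,int(g[r])) for r in range(118,172,2)])
for nm,uv,z,off in(('dock far top edge',(281,132),.098,.058),('pack far edge',(281,166),.110,.030)):
    P=ray(d,uv,z)[0];print(nm,P.round(4),'centre',(P[:2]-off*ex).round(4))
E
```

```text
[(118, 629), (120, 628), (122, 631), (124, 377), (126, 182), (128, 189), (130, 254), (132, 412), (134, 443), (136, 442), (138, 443), (140, 440), (142, 442), (144, 439), (146, 440), (148, 440), (150, 439), (152, 439), (154, 436), (156, 435), (158, 434), (160, 432), (162, 434), (164, 345), (166, 210), (168, 205), (170, 219)]
dock far top edge [ 0.5609 -0.2087  0.098 ] centre [ 0.5045 -0.2222]
pack far edge [ 0.5388 -0.2141  0.11  ] centre [ 0.5096 -0.2211]
```

Emit:
{"fn": "carry_out", "kwargs": {"rows": [{"dx": 0, "dy": 0.0015, "dz": 0.03, "wx": 0, "wy": 0, "wz": 0, "claw": -1}, {"dx": 0, "dy": 0.0015, "dz": 0.06, "wx": 0, "wy": 0, "wz": 0, "claw": -1}, {"dx": 0, "dy": 0.0015, "dz": 0.07, "wx": 0, "wy": 0, "wz": 0, "claw": -1}, {"dx": 0, "dy": 0.0015, "dz": 0.07, "wx": 0, "wy": 0, "wz": 0, "claw": -1}, {"dx": 0, "dy": 0.0015, "dz": 0.07, "wx": 0, "wy": 0, "wz": 0, "claw": -1}, {"dx": 0, "dy": 0.0015, "dz": 0.07, "wx": 0, "wy": 0, "wz": 0, "claw": -1}]}}

```text
time: 2.65
tool_pos: [0.5055, -0.2226, 0.1314]
tool_rot: [3.118, 0.378, 0.003]
ft_force: [0.0, -0.2, 0.6]
grip_width: 0.001
```

Dock centre confirmed at (0.5045, -0.2225), and the TCP is about 1 mm off that. Now I'll press.

Emit:
{"fn": "carry_out", "kwargs": {"rows": [{"dx": 0, "dy": 0, "dz": 0.006, "wx": 0, "wy": 0, "wz": 0, "claw": -1}, {"dx": 0, "dy": 0, "dz": 0.011, "wx": 0, "wy": 0, "wz": 0, "claw": -1}, {"dx": 0, "dy": 0, "dz": 0.014, "wx": 0, "wy": 0, "wz": 0, "claw": -1}, {"dx": 0, "dy": 0, "dz": 0.016, "wx": 0, "wy": 0, "wz": 0, "claw": -1}, {"dx": 0, "dy": 0, "dz": 0.017, "wx": 0, "wy": 0, "wz": 0, "claw": -1}, {"dx": 0, "dy": 0, "dz": 0.017, "wx": 0, "wy": 0, "wz": 0, "claw": -1}]}}

```text
time: 3.15
tool_pos: [0.5052, -0.2226, 0.1131]
tool_rot: [3.119, 0.377, 0.001]
ft_force: [0.4, 0.7, 6.6]
grip_width: 0.004
```

Emit:
{"fn": "carry_out", "kwargs": {"rows": [{"dx": 0, "dy": 0, "dz": 0.001, "wx": 0, "wy": 0, "wz": 0, "claw": -1}, {"dx": 0, "dy": 0, "dz": 0.002, "wx": 0, "wy": 0, "wz": 0, "claw": -1}, {"dx": 0, "dy": 0, "dz": 0.003, "wx": 0, "wy": 0, "wz": 0, "claw": -1}, {"dx": 0, "dy": 0, "dz": 0.004, "wx": 0, "wy": 0, "wz": 0, "claw": -1}, {"dx": 0, "dy": 0, "dz": 0.004, "wx": 0, "wy": 0, "wz": 0, "claw": -1}, {"dx": 0, "dy": 0, "dz": 0.004, "wx": 0, "wy": 0, "wz": 0, "claw": -1}]}}

```text
time: 3.65
tool_pos: [0.5052, -0.2226, 0.1092]
tool_rot: [3.119, 0.377, 0.001]
ft_force: [-0.6, 0.6, 5.9]
grip_width: 0.003
```

Emit:
{"fn": "carry_out", "kwargs": {"rows": [{"dx": 0, "dy": 0, "dz": -0.03, "wx": 0, "wy": 0, "wz": 0, "claw": -1}, {"dx": 0, "dy": 0, "dz": -0.06, "wx": 0, "wy": 0, "wz": 0, "claw": -1}, {"dx": 0, "dy": 0, "dz": -0.09, "wx": 0, "wy": 0, "wz": 0, "claw": -1}, {"dx": 0, "dy": 0, "dz": -0.095, "wx": 0, "wy": 0, "wz": 0, "claw": 1}, {"dx": 0, "dy": 0, "dz": -0.095, "wx": 0, "wy": 0, "wz": 0, "claw": 1}, {"dx": 0, "dy": 0, "dz": -0.095, "wx": 0, "wy": 0, "wz": 0, "claw": 1}, {"dx": 0, "dy": 0, "dz": -0.095, "wx": 0, "wy": 0, "wz": 0, "claw": 1}, {"dx": 0, "dy": 0, "dz": -0.095, "wx": 0, "wy": 0, "wz": 0, "claw": 1}, {"dx": 0, "dy": 0, "dz": -0.095, "wx": 0, "wy": 0, "wz": 0, "claw": 1}, {"dx": 0, "dy": 0, "dz": -0.095, "wx": 0, "wy": 0, "wz": 0, "claw": 1}, {"dx": 0, "dy": 0, "dz": -0.095, "wx": 0, "wy": 0, "wz": 0, "claw": 1}, {"dx": 0, "dy": 0, "dz": -0.095, "wx": 0, "wy": 0, "wz": 0, "claw": 1}, {"dx": 0, "dy": 0, "dz": -0.095, "wx": 0, "wy": 0, "wz": 0, "claw": 1}, {"dx": 0, "dy": 0, "dz": -0.095, "wx": 0, "wy": 0, "wz": 0, "claw": 1}, {"dx": 0, "dy": 0, "dz": -0.095, "wx": 0, "wy": 0, "wz": 0, "claw": 1}, {"dx": 0, "dy": 0, "dz": -0.095, "wx": 0, "wy": 0, "wz": 0, "claw": 1}, {"dx": 0, "dy": 0, "dz": -0.095, "wx": 0, "wy": 0, "wz": 0, "claw": 1}, {"dx": 0, "dy": 0, "dz": -0.095, "wx": 0, "wy": 0, "wz": 0, "claw": 1}, {"dx": 0, "dy": 0, "dz": -0.095, "wx": 0, "wy": 0, "wz": 0, "claw": 1}, {"dx": 0, "dy": 0, "dz": -0.095, "wx": 0, "wy": 0, "wz": 0, "claw": 1}]}}

```text
time: 5.32
tool_pos: [0.5048, -0.2225, 0.2039]
tool_rot: [3.119, 0.377, -0.0]
ft_force: [0.6, -0.5, -0.4]
grip_width: 0.999
```

```bash
python3 - <<'E'
from h import *
from workcell import state,cams
s=state();print(s['time'],s['tool_pos'],s['grip_width'])
d=cams.snapshot('wrist');np.savez('w2.npz',**d)
e=cams.snapshot('scene');np.savez('s2.npz',**e)
a=np.radians(13.5);ex=np.array([np.cos(a),np.sin(a),0])
c=np.array([.5045,-.2225,0])
print('pred top centre',proj(d,[c+[0,0,.15],c+.03*ex+[0,0,.15]]))
cv2.imwrite('pics/c2.png',np.hstack([d['img'][:,80:480],cv2.resize(e['img'][190:295,170:270],(400,420),interpolation=cv2.INTER_CUBIC)])[:,:,::-1])
E
```

```text
5.3167 [ 0.50475086 -0.22251007  0.20386406] 0.9991541912857704
pred top centre [[277.75828055 229.95445988]
 [278.05660781 183.74674227]]
```

View pics/c2.png

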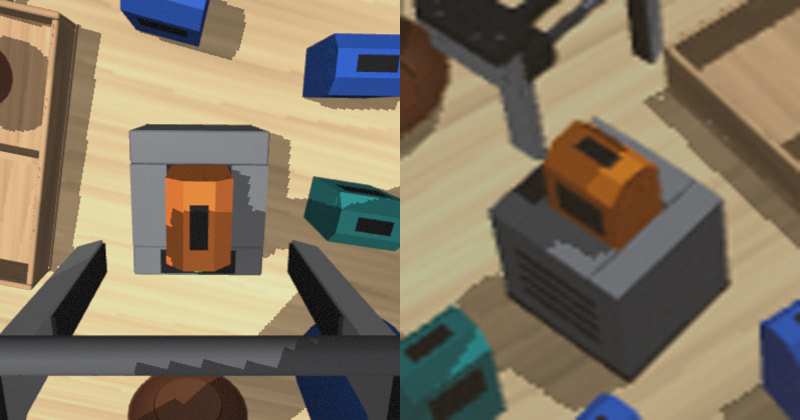

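The pack has sprung up: its top's far edge is at row ~180 and its centre at column 278, both matching the prediction for a top at 0.150 m. Descending with the jaws open to TCP 0.113, then gripping.

Emit:
{"fn": "carry_out", "kwargs": {"rows": [{"dx": 0, "dy": 0, "dz": 0.025, "wx": 0, "wy": 0, "wz": 0, "claw": 1}, {"dx": 0, "dy": 0, "dz": 0.05, "wx": 0, "wy": 0, "wz": 0, "claw": 1}, {"dx": 0, "dy": 0, "dz": 0.075, "wx": 0, "wy": 0, "wz": 0, "claw": 1}, {"dx": 0, "dy": 0, "dz": 0.087, "wx": 0, "wy": 0, "wz": 0, "claw": 1}, {"dx": 0, "dy": 0, "dz": 0.091, "wx": 0, "wy": 0, "wz": 0, "claw": 1}, {"dx": 0, "dy": 0, "dz": 0.091, "wx": 0, "wy": 0, "wz": 0, "claw": 1}, {"dx": 0, "dy": 0, "dz": 0.091, "wx": 0, "wy": 0, "wz": 0, "claw": 1}, {"dx": 0, "dy": 0, "dz": 0.091, "wx": 0, "wy": 0, "wz": 0, "claw": 0.2}, {"dx": 0, "dy": 0, "dz": 0.091, "wx": 0, "wy": 0, "wz": 0, "claw": 0}, {"dx": 0, "dy": 0, "dz": 0.091, "wx": 0, "wy": 0, "wz": 0, "claw": -0.2}, {"dx": 0, "dy": 0, "dz": 0.091, "wx": 0, "wy": 0, "wz": 0, "claw": -0.5}, {"dx": 0, "dy": 0, "dz": 0.091, "wx": 0, "wy": 0, "wz": 0, "claw": -1}, {"dx": 0, "dy": 0, "dz": 0.091, "wx": 0, "wy": 0, "wz": 0, "claw": -1}, {"dx": 0, "dy": 0, "dz": 0.091, "wx": 0, "wy": 0, "wz": 0, "claw": -1}, {"dx": 0, "dy": 0, "dz": 0.091, "wx": 0, "wy": 0, "wz": 0, "claw": -1}, {"dx": 0, "dy": 0, "dz": 0.091, "wx": 0, "wy": 0, "wz": 0, "claw": -1}]}}

```text
time: 6.75
tool_pos: [0.5048, -0.2227, 0.113]
tool_rot: [3.119, 0.377, 0.0]
ft_force: [0.3, -1.3, 2.3]
grip_width: 0.468
```

Opening 0.468 is 44 mm, the pack's width. Lifting.

Emit:
{"fn": "carry_out", "kwargs": {"rows": [{"dx": 0, "dy": 0, "dz": -0.008, "wx": 0, "wy": 0, "wz": 0, "claw": -1}, {"dx": 0, "dy": 0, "dz": -0.018, "wx": 0, "wy": 0, "wz": 0, "claw": -1}, {"dx": 0, "dy": 0, "dz": -0.03, "wx": 0, "wy": 0, "wz": 0, "claw": -1}, {"dx": 0, "dy": 0, "dz": -0.045, "wx": 0, "wy": 0, "wz": 0, "claw": -1}, {"dx": 0, "dy": 0, "dz": -0.06, "wx": 0, "wy": 0, "wz": 0, "claw": -1}, {"dx": 0, "dy": 0, "dz": -0.075, "wx": 0, "wy": 0, "wz": 0, "claw": -1}, {"dx": 0, "dy": 0, "dz": -0.085, "wx": 0, "wy": 0, "wz": 0, "claw": -1}, {"dx": 0, "dy": 0, "dz": -0.09, "wx": 0, "wy": 0, "wz": 0, "claw": -1}, {"dx": 0, "dy": 0, "dz": -0.09, "wx": 0, "wy": 0, "wz": 0, "claw": -1}, {"dx": 0, "dy": 0, "dz": -0.09, "wx": 0, "wy": 0, "wz": 0, "claw": -1}]}}

```text
time: 7.58
tool_pos: [0.5047, -0.2223, 0.2027]
tool_rot: [-3.119, -0.377, -0.0]
ft_force: [0.5, 0.4, -2.5]
grip_width: 0.468
```

```bash
python3 - <<'E'
from h import *
from workcell import state,cams
s=state();print(s['time'],s['tool_pos'],s['grip_width'],s['ft_force'])
d=cams.snapshot('wrist');np.savez('w3.npz',**d);cv2.imwrite('pics/w3.png',d['img'][:,:,::-1])
e=cams.snapshot('scene');np.savez('s3.npz',**e)
cc=np.array([.4883,-.0026]);a=np.radians(1.7);bay=cc-.061*np.array([np.cos(a),np.sin(a)]);print('bay',bay)
print(rel(s,(bay[0],bay[1],.203),1.7))
E
```

```text
7.5833 [ 0.50471714 -0.22228598  0.20272162] 0.4675350562531307 [ 0.50886031  0.43390956 -2.47029534]
bay [ 0.42732685 -0.00440964]
(array([-2.32e+01, -2.30e+02, -2.00e-01]), [[-0.01, -0.0, 12.1], [0.0, -0.01, -167.9]])
```

View pics/w3.png

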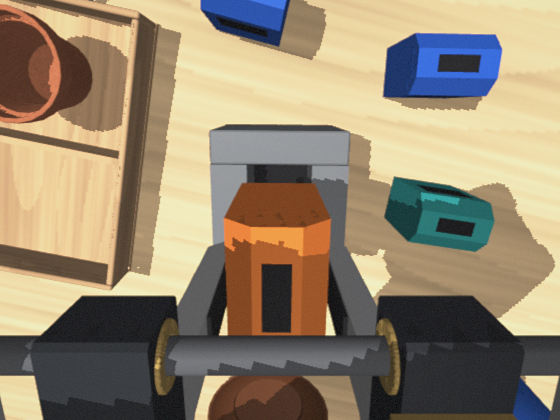

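The pack is held (2.5 N of weight) and its well is empty. Carrying it over the bay.

Emit:
{"fn": "carry_out", "kwargs": {"rows": [{"dx": -0.001, "dy": -0.012, "dz": 0, "wx": 0, "wy": 0, "wz": 0.6, "claw": -1}, {"dx": -0.003, "dy": -0.034, "dz": 0, "wx": 0, "wy": 0, "wz": 2, "claw": -1}, {"dx": -0.006, "dy": -0.06, "dz": 0, "wx": 0, "wy": 0, "wz": 3.2, "claw": -1}, {"dx": -0.009, "dy": -0.086, "dz": 0, "wx": 0, "wy": 0, "wz": 4.5, "claw": -1}, {"dx": -0.011, "dy": -0.112, "dz": 0, "wx": 0, "wy": 0, "wz": 5.8, "claw": -1}, {"dx": -0.014, "dy": -0.138, "dz": 0, "wx": 0, "wy": 0, "wz": 7.2, "claw": -1}, {"dx": -0.017, "dy": -0.164, "dz": 0, "wx": 0, "wy": 0, "wz": 8.6, "claw": -1}, {"dx": -0.019, "dy": -0.19, "dz": 0, "wx": 0, "wy": 0, "wz": 10, "claw": -1}, {"dx": -0.021, "dy": -0.212, "dz": 0, "wx": 0, "wy": 0, "wz": 11.2, "claw": -1}, {"dx": -0.023, "dy": -0.225, "dz": 0, "wx": 0, "wy": 0, "wz": 12.1, "claw": -1}, {"dx": -0.023, "dy": -0.23, "dz": 0, "wx": 0, "wy": 0, "wz": 12.1, "claw": -1}, {"dx": -0.023, "dy": -0.23, "dz": 0, "wx": 0, "wy": 0, "wz": 12.1, "claw": -1}, {"dx": -0.023, "dy": -0.23, "dz": 0, "wx": 0, "wy": 0, "wz": 12.1, "claw": -1}, {"dx": -0.023, "dy": -0.23, "dz": 0, "wx": 0, "wy": 0, "wz": 12.1, "claw": -1}]}}

```text
time: 8.85
tool_pos: [0.4279, -0.0056, 0.2027]
tool_rot: [3.141, 0.045, -0.0]
ft_force: [0.2, 0.5, -2.5]
grip_width: 0.462
```

```bash
python3 - <<'E'
from h import *
from workcell import state,cams
s=state();print(s['time'],s['tool_pos'],s['tool_rot'],s['grip_width'],s['ft_force'],rel(s,(.4273,-.0044,.203),1.7))
d=cams.snapshot('wrist');np.savez('w4.npz',**d)
e=cams.snapshot('scene');np.savez('s4.npz',**e)
# predicted inner rim corners of the bay
a=np.radians(1.7);X=np.array([np.cos(a),np.sin(a)]);Y=np.array([-X[1],X[0]])
b=np.array([.4273,-.0044]);P=[[*(b+i*.058*X+j*.079*Y),.05] for i,j in((1,1),(1,-1),(-1,-1),(-1,1))]
out=[]
for q in(d,e):
    im=q['img'].copy();uv=proj(q,P);cv2.polylines(im,[uv.round().astype(int)],True,(0,255,0),1);out.append(im)
cv2.imwrite('pics/c4.png',np.hstack([cv2.resize(out[0],(400,300)),cv2.resize(out[1][160:270,220:367],(400,300),interpolation=cv2.INTER_CUBIC)])[:,:,::-1])
E
```

```text
8.85 [ 0.4278626  -0.00558729  0.20274702] [ 3.14064631e+00  4.48932009e-02 -1.19416210e-04] 0.46155678062542366 [ 0.20068952  0.488839   -2.50035791] (array([-0.5, -1.2, -0.3]), [[0.04, 0.0, -0.06], [0.01, -0.06, 179.94]])
```

View pics/c4.png

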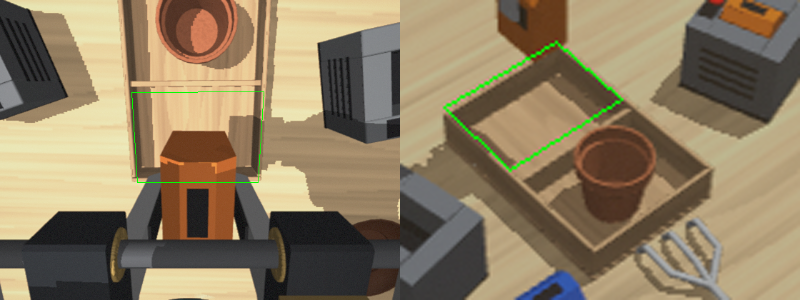

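The predicted rim of the bay overlays the real one closely, with ample clearance. Descending to about 12 mm above the floor.

Emit:
{"fn": "carry_out", "kwargs": {"rows": [{"dx": 0.002, "dy": -0.001, "dz": 0.008, "wx": 0, "wy": 0, "wz": 0, "claw": -1}, {"dx": 0.002, "dy": -0.001, "dz": 0.025, "wx": 0, "wy": 0, "wz": 0, "claw": -1}, {"dx": 0.002, "dy": -0.001, "dz": 0.045, "wx": 0, "wy": 0, "wz": 0, "claw": -1}, {"dx": 0.002, "dy": -0.001, "dz": 0.065, "wx": 0, "wy": 0, "wz": 0, "claw": -1}, {"dx": 0.002, "dy": -0.001, "dz": 0.085, "wx": 0, "wy": 0, "wz": 0, "claw": -1}, {"dx": 0.002, "dy": -0.001, "dz": 0.105, "wx": 0, "wy": 0, "wz": 0, "claw": -1}, {"dx": 0.002, "dy": -0.001, "dz": 0.12, "wx": 0, "wy": 0, "wz": 0, "claw": -1}, {"dx": 0.002, "dy": -0.001, "dz": 0.13, "wx": 0, "wy": 0, "wz": 0, "claw": -1}, {"dx": 0.002, "dy": -0.001, "dz": 0.135, "wx": 0, "wy": 0, "wz": 0, "claw": -1}, {"dx": 0.002, "dy": -0.001, "dz": 0.135, "wx": 0, "wy": 0, "wz": 0, "claw": -1}, {"dx": 0.002, "dy": -0.001, "dz": 0.135, "wx": 0, "wy": 0, "wz": 0, "claw": -1}]}}

```text
time: 9.87
tool_pos: [0.4299, -0.0039, 0.0681]
tool_rot: [3.141, 0.046, 0.0]
ft_force: [-0.4, -0.7, -2.5]
grip_width: 0.465
```

Emit:
{"fn": "carry_out", "kwargs": {"rows": [{"dx": 0, "dy": 0, "dz": 0.002, "wx": 0, "wy": 0, "wz": 0, "claw": -1}, {"dx": 0, "dy": 0, "dz": 0.004, "wx": 0, "wy": 0, "wz": 0, "claw": -1}, {"dx": 0, "dy": 0, "dz": 0.006, "wx": 0, "wy": 0, "wz": 0, "claw": -1}, {"dx": 0, "dy": 0, "dz": 0.008, "wx": 0, "wy": 0, "wz": 0, "claw": -1}, {"dx": 0, "dy": 0, "dz": 0.01, "wx": 0, "wy": 0, "wz": 0, "claw": -1}, {"dx": 0, "dy": 0, "dz": 0.011, "wx": 0, "wy": 0, "wz": 0, "claw": -1}, {"dx": 0, "dy": 0, "dz": 0.011, "wx": 0, "wy": 0, "wz": 0, "claw": -1}, {"dx": 0, "dy": 0, "dz": 0.011, "wx": 0, "wy": 0, "wz": 0, "claw": -1}]}}

```text
time: 10.53
tool_pos: [0.4295, -0.0036, 0.0568]
tool_rot: [3.141, 0.046, -0.0]
ft_force: [0.1, -0.6, -2.3]
grip_width: 0.468
```

Still hanging free. Going down 1 mm at a time until the floor takes the weight.

Emit:
{"fn": "carry_out", "kwargs": {"rows": [{"dx": 0, "dy": 0, "dz": 0.0005, "wx": 0, "wy": 0, "wz": 0, "claw": -1}, {"dx": 0, "dy": 0, "dz": 0.001, "wx": 0, "wy": 0, "wz": 0, "claw": -1}, {"dx": 0, "dy": 0, "dz": 0.001, "wx": 0, "wy": 0, "wz": 0, "claw": -1}, {"dx": 0, "dy": 0, "dz": 0.001, "wx": 0, "wy": 0, "wz": 0, "claw": -1}]}}

```text
time: 10.87
tool_pos: [0.4296, -0.0036, 0.0558]
tool_rot: [3.141, 0.046, -0.0]
ft_force: [0.4, 0.2, -1.2]
grip_width: 0.469
```

Emit:
{"fn": "carry_out", "kwargs": {"rows": [{"dx": 0, "dy": 0, "dz": 0.0005, "wx": 0, "wy": 0, "wz": 0, "claw": -1}, {"dx": 0, "dy": 0, "dz": 0.001, "wx": 0, "wy": 0, "wz": 0, "claw": -1}, {"dx": 0, "dy": 0, "dz": 0.001, "wx": 0, "wy": 0, "wz": 0, "claw": -1}, {"dx": 0, "dy": 0, "dz": 0.001, "wx": 0, "wy": 0, "wz": 0, "claw": -1}]}}

```text
time: 11.2
tool_pos: [0.4297, -0.0037, 0.055]
tool_rot: [3.141, 0.046, 0.0]
ft_force: [-1.4, -1.4, 4.7]
grip_width: 0.468
```

The floor is carrying it (force went from -2.5 N to +4.7 N). Releasing, then retreating straight up.

Emit:
{"fn": "carry_out", "kwargs": {"rows": [{"dx": 0, "dy": 0, "dz": 0, "wx": 0, "wy": 0, "wz": 0, "claw": 0.1}, {"dx": 0, "dy": 0, "dz": 0, "wx": 0, "wy": 0, "wz": 0, "claw": 0.3}, {"dx": 0, "dy": 0, "dz": 0, "wx": 0, "wy": 0, "wz": 0, "claw": 0.5}, {"dx": 0, "dy": 0, "dz": 0, "wx": 0, "wy": 0, "wz": 0, "claw": 0.5}, {"dx": 0, "dy": 0, "dz": 0, "wx": 0, "wy": 0, "wz": 0, "claw": 0.5}, {"dx": 0, "dy": 0, "dz": -0.01, "wx": 0, "wy": 0, "wz": 0, "claw": 0.5}, {"dx": 0, "dy": 0, "dz": -0.03, "wx": 0, "wy": 0, "wz": 0, "claw": 0.5}, {"dx": 0, "dy": 0, "dz": -0.06, "wx": 0, "wy": 0, "wz": 0, "claw": 0.5}, {"dx": 0, "dy": 0, "dz": -0.09, "wx": 0, "wy": 0, "wz": 0, "claw": 0.5}, {"dx": 0, "dy": 0, "dz": -0.12, "wx": 0, "wy": 0, "wz": 0, "claw": 0.5}, {"dx": 0, "dy": 0, "dz": -0.15, "wx": 0, "wy": 0, "wz": 0, "claw": 0.5}, {"dx": 0, "dy": 0, "dz": -0.15, "wx": 0, "wy": 0, "wz": 0, "claw": 0.5}, {"dx": 0, "dy": 0, "dz": -0.15, "wx": 0, "wy": 0, "wz": 0, "claw": 0.5}]}}

```text
time: 12.28
tool_pos: [0.4302, -0.0032, 0.2064]
tool_rot: [-3.139, -0.047, -0.004]
ft_force: [-0.3, 0.4, -0.6]
grip_width: 0.749
```

```bash
python3 - <<'E'
from h import *
from workcell import state,cams
s=state();print(s['time'],s['tool_pos'],s['grip_width'],s['ft_force'])
d=cams.snapshot('wrist');e=cams.snapshot('scene')
H=hsv(e);o=cv2.inRange(H,(5,170,80),(16,255,255))
print('pred pack top centre scene',proj(e,[[.4297,-.0037,.092],[.4297,-.0037,.006]]),'wrist',proj(d,[[.4297,-.0037,.092]]))
# red dock unchanged? pixel difference in its region vs start
e0=load('scene0.npz')['img'];print('diff red dock',np.abs(e['img'][145:205,320:378].astype(int)-e0[145:205,320:378]).mean())
cv2.imwrite('pics/c5.png',np.hstack([cv2.resize(d['img'],(400,300)),cv2.resize(e['img'][140:290,190:390],(400,300),interpolation=cv2.INTER_CUBIC)])[:,:,::-1])
E
```

```text
12.2833 [ 0.4302081  -0.00324951  0.20637103] 0.7491109186986706 [-0.30672963  0.44406587 -0.63681377]
pred pack top centre scene [[269.33490323 188.06870403]
 [269.74794624 207.82015122]] wrist [[278.55586258 206.09120244]]
diff red dock 5.664272030651341
```

View pics/c5.png

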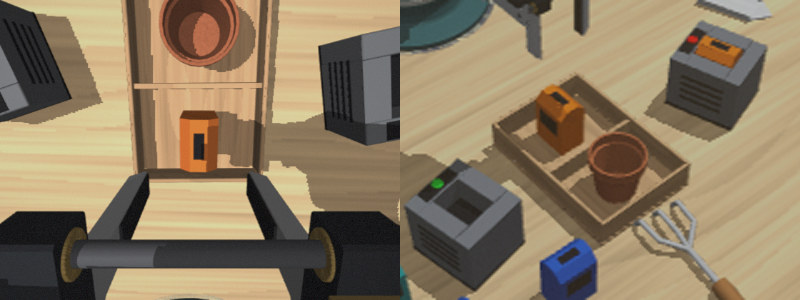

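The pack stands upright in the bay: its top is at wrist-tile (199,~147), as predicted. The red dock still has its pack latched, the pot is in place, and the gripper is clear. Handing in.

```bash
python3 -c "
from workcell import bot,state
print(bot.finish_job());print(state()['time'])"
```

```text
the job is handed in; nothing more can be done
None
the job is handed in; nothing more can be done
```

I pressed the charged pack about 9 mm into the green-lamp dock and it sprang up by itself. I then gripped it, lifted it out and set it down in the caddy's empty compartment. The job was handed in at about 12.4 s; no verdict is reported.

- **Grip and lift:** the jaws closed to 44 mm, the pack's width, and the wrist carried 2.5 N, which matches 0.25 kg.
- **Setting down:** I lowered it in 1 mm steps until the floor took the weight, then released it and moved the gripper straight up about 150 mm.
- **Last pictures:** the pack stands upright near the middle of the compartment, where predicted. The red-lamp pack still looks latched, the pot has not visibly moved, and the gripper touches nothing. The trowel, saucer and sprayer were not checked at the end, but the arm touched nothing on its way.
- **Disagreements:** the first scene-camera estimate of the dock centre was about 4–6 mm off in x from the top and wrist views. I used the centre that the top view, lamp and wrist dock edge agreed on, and the press and grasp confirmed it. One wrist reading of the pack's far edge was 5 mm off, and I did not use it.
- **Refused call:** the first move call was rejected for missing keys; nothing moved.

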